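# Log a sample on the tally counter and present its label

### The arm

A 6-joint arm with a two-finger parallel gripper is mounted at the origin on the work surface; the furniture and walls round the work are solid. World frame = base frame: x ahead of the robot, y to its left, z up, the work surface at z = 0. Lengths are in m, angles in rad, forces in N, time in s.
With the tool pointing down it reaches from about 0.35 to 0.975 m from the base axis. Payload 4.9 kg.
Tool frame: the origin (TCP) lies at the very end of the fingers, on their centre line; the grasp point (between the pads) lies 19 mm behind it; z points along the fingers, y is the line along which they close (so a half turn about z gives the same grasp; the last joint's range is limited). The gripper opens to 85 mm and grips with 20 to 120 N. Pads are 22 mm wide; open, the fingers measure 114 mm over their backs; the gripper's body (76 mm by 85 mm) begins 54 mm behind the grasp point. The pads swing forward as they close: fully open they stand 13 mm farther back than shut.
Start: joints at [1.01, 0.053, 1.613, -0, 1.476, -0.119], TCP at [0.267, 0.565, 0.231] pointing down, gripper open.
Joint ranges: [-3.01, 3.01], [-1.01, 2.22], [0.06, 2.58], [-1.02, 4.17], [0.09, 2.62], [-3.14, 3.14]. Speed limits (rad/s): [2.57, 2.57, 3.14, 3.14, 3.14, 3.14].

### API

Orientations are given as a rotation vector (axis times angle).
In Python, from station import get_obs, get_image, finish_job gives the robot as it stands. The module is installed in compiled form; this text tells all that it offers.
- The arm moves only by the tool carry_out, never from a script. Its argument "rows" is a list of rows, each a list of 7 numbers: the turn, a rotation vector about the tool's x, y, z as a fraction of full scale, then the shift along the tool's x, y, z as a fraction of full scale, then the closure, from -1 (fully open) to 1 (shut). A call has 1 to 5 rows; each row is the pose to reach, as a shift and turn from the pose commanded when the call began, along the tool's axes at that moment, turning the shorter way round; what a row does not reach only later rows make up. Full scale, the value 1, is 300 mm for a shift and pi rad for a turn. A row lasts 1/10 s, in which the tool goes at most 50 mm and 8.59 degrees, less where a joint would pass 70% of its speed; a pose out of reach is approached as far as the arm can. A call with a number of a shift or a turn outside -1 to 1 is refused whole. A call with a gripper value outside its range is refused whole. The fingers move at their own pace and stop on an object; "force" is the grip in N (left out, the last holds). Time passes only in rows, so rows that repeat a pose let the fingers close. It gives the time, the measured TCP pose, the force, the opening and the grip force at its end, in the units of the state.
- get_obs(): the state, without advancing time (a new reading comes with each control period).
- get_image(name): name is "scene" or "side" or "wrist"; returns a dict with "img" (384x512x3 uint8, blue, green, red), "mtx" (3x3 intrinsics, pixels), "R" (3x3) and "t" (3): a world point X has camera coordinates R X + t. Camera axes: x right, y down, z forward; pixel columns grow to the right and rows downward; lengths in m; the calibration is good to about 2 mm. A picture is of the moment at which its call begins. There is no depth.
- finish_job(): hands the job in; it is judged then, once.
The state is a dict: "t": time; "q": joint angles; "dq": joint speeds; "effort": joint torques, N m; "tool_pos": TCP position; "tool_rot": TCP orientation; "contact_force": force on the tool from outside, world axes, zero at the start; "wrist_torque": the same for the moment, N m; "opening": finger opening in m; "grip_force": force on a finger pad.
Only numpy, scipy, OpenCV 4.12 (cv2) and the standard library are available. Lean on these libraries where they do the work, as an engineer would, in place of code of your own. Each camera call takes 0.05 s, during which the arm holds its last target. There are 200 camera calls.

### The job

Log the next acrylic sample: swing the tally counter's sprung lever down to its stop and let it spring back. Then find the sample plate that has a small notch in its corner, draw it out of its stand by its clear end without the fingers touching the frosted end beside the notch, and finish while still holding it in the air, at least 15 cm above the desk, tipped at least halfway (45 degrees) over so that the face with the paper label looks up. Leave the unnotched spare plate in its stand and the other things on the desk where they are.

Things in the scene. Friction and masses are not known exactly. Their poses are not given: they have to be found in the camera images.
- sample: Notched sample plate, clear acrylic, 110 long x 8 thick x 56 mm high, about 60 g, loose, standing on a long edge in either of two equal stands. Origin: middle of its lower edge; x along its length to the frosted end, y square to its faces, out of the face with the paper label, z up its height. Clear from x = -55 to +19 mm, then frosted. To present it, y must look up, within 45 degrees.
- frosted_end: Frosted end of the sample plate, x = 19 to 55 mm; same origin and axes as sample. Its top outer corner has an 11 mm square notch; facing the label side of the standing plate, the notch is at the top left. The white paper label (24 x 28 mm) is on its +y face only. The fingers must not touch it.
- sample_centre (a point): Middle of the sample plate (x = 0, y = 0, z = 28 mm in its frame), used for its height above the desk.
- grip (a point): A good place to grip the sample plate by its clear end (x = -25, y = 0, z = 40 mm in its frame); pinch the two faces, 8 mm apart, from above. Axes as sample.
- spare: The spare plate: same size and frosted end, but with no notch and no label; stands in the other stand, loose. Origin and axes as sample. Leave it.
- stand_a: Stand of the sample plate: fixed dark steel foot 100 x 52 mm with two rails that form a slot 10 mm wide along its x, open at the ends, floor at z = 6 mm, rim at z = 20 mm: the plate lifts 14 mm to leave it and its top is 62 mm above the desk. Origin at the centre of the underside; same heading as its plate.
- stand_b: The equal stand that holds the spare plate.
- counter: Desk tally counter, fixed to the desk: grey housing with base 100 x 66 mm, 62 mm high, with a row of four white wheels in a black window on top. Origin at the centre of the underside; its lever sticks out to its own -x side, roughly towards the robot.
- lever (a joint): Angle of the advance lever (rad): 0 at rest (sloping up 0.3 rad), 0.6 at its lower stop (sloping down 0.3 rad). Press it down; a spring lifts it back (1.5 N at the pad at rest, 4.5 N at the stop). Its level pivot lies along the counter's y axis, at x = -41, z = 47 mm in the counter's frame.
- lever_tip (a point): Middle of the top of the black finger pad (24 x 28 mm) at the lever's free end, 60 mm from the pivot; at rest 69 mm above the desk, at the stop 34 mm. It moves and turns with the lever.
- eraser: Blue and white eraser, 43 x 53 x 12 mm, loose, near the robot. Leave it.
- notes: Pad of sticky notes, 87 x 87 x 17 mm, loose. Leave it.
- clip: Black binder clip, 27 x 35 x 37 mm, loose. Leave it.
Mind the look-alikes: they are no part of the job. What is shaped like the sample but yellow is not meant.

How it is judged:
On the way, in this order (a step that is already met when the one before it is completed fails the run):
1. the counter's lever is swung down to its stop (value of joint lever above 0.55 rad), for 0.1 s.
2. the lever is released and has sprung back (value of joint lever below 0.06 rad), for 0.1 s.
3. the notched plate is drawn up out of its stand, in the fingers (z of sample in the frame of stand_a above 0.03 m and contact force between the fingers and sample above 1 N), for 0.2 s.
At the end, for the whole second after the job is handed in: The program finishes while the fingers hold the notched plate still in the air by its clear end: its middle at least 145 mm above the desk, its label face within about 53 degrees of straight up; the counter's lever is back at rest and the spare plate stands in its stand (height (world z) of sample_centre above 0.145 m and angle between sample's own y axis and vertical below 0.92 rad and contact force between the fingers and sample above 1 N and distance between the grasp point and sample_centre below 0.09 m and linear speed of sample below 0.03 m/s and angular speed of sample below 0.2 rad/s and value of joint lever below 0.06 rad and distance between spare and stand_b below 0.014 m); the arm keeps its last pose, push and grip.
It fails at once if the fingers touch the frosted end of the sample plate (contact force between the fingers and frosted_end above 0.5 N).
It fails at once if the spare plate is disturbed (distance of spare from where it was at the start of the episode above 0.02 m).
It fails at once if a bystander is disturbed (distance of any of eraser, notes, clip from where it was at the start of the episode above 0.02 m).
It also fails if it takes over 54 s, if anything falls off the work surface, if the arm or the gripper's body presses on something with over 40 N, if the wrist force passes 120 N, or if a joint passes its speed limit or range.

## Working session

There is one attempt and no reset: what is moved stays moved. The work goes in short steps, Python scripts to look and compute and a tool call to move; the robot and the scene stay as the last step left them, time stands still between calls to the robot, and variables do not carry over. Pictures are saved under pics/ and viewed, at most 10 in all, crops included, and the job is handed in when it is done.

Besides the shell and the picture viewer there is one more tool, called after ">>>" as name(argument=value, ...), one argument or row to a line, values as JSON. carry_out: Moves the arm, as the interface text tells. Shift numbers are shares of 300 mm and turn numbers shares of pi rad, none past 1 either way. Its arguments: {"type":"object","properties":{"rows":{"type":"array"},"force":{"type":"number"}},"required":["rows"]}

```bash
mkdir -p pics; cat > h.py <<'E'
import numpy as np, cv2
from station import get_obs,get_image
from scipy.spatial.transform import Rotation as Ro
def grab(n,tag):
    d=get_image(n); cv2.imwrite(f'pics/{tag}.png',d['img']); np.savez(f'pics/{tag}.npz',**d); return d
def load(tag): return dict(np.load(f'pics/{tag}.npz'))
def ray(d,u,v):
    c=-d['R'].T@d['t']; r=d['R'].T@np.linalg.inv(d['mtx'])@np.array([u,v,1.]); return c,r/np.linalg.norm(r)
def onz(d,u,v,z):
    c,r=ray(d,u,v); return c+r*(z-c[2])/r[2]
def tri(obs):
    A=np.zeros((3,3));b=np.zeros(3)
    for d,u,v in obs:
        c,r=ray(d,u,v);P=np.eye(3)-np.outer(r,r);A+=P;b+=P@c
    return np.linalg.solve(A,b)
def proj(d,X):
    p=d['mtx']@(d['R']@np.array(X)+d['t']); return p[:2]/p[2]
def go(pos,rot=None):
    "row numbers for a target TCP pose"
    o=get_obs();R0=Ro.from_rotvec(o['tool_rot']); s=R0.inv().apply(np.array(pos)-o['tool_pos'])/.3
    t=np.zeros(3) if rot is None else (R0.inv()*rot).as_rotvec()/np.pi
    print('turn',t.round(4),'shift',s.round(4))
E
python3 - <<'E'
from h import *
a=grab('scene','s0');b=grab('side','d0')
o=get_obs();print(o['tool_pos'],o['tool_rot'],o['t'])
for d in(a,b):print(-d['R'].T@d['t'],d['mtx'][0])
cv2.imwrite('pics/both.png',cv2.resize(np.vstack([a['img'],b['img']])[:,:],None,fx=.78,fy=.78))
E
```

```text
[0.26691799 0.56449986 0.23018163] [-6.88169208e-01 -3.06464782e+00  2.80915560e-03] 0.1
[0.26405849 0.66263763 0.75505391] [399.08912392   0.         258.01869493]
[ 0.03821502 -0.03847775  0.7158923 ] [351.31321924   0.         260.21843512]
```

View pics/s0.png

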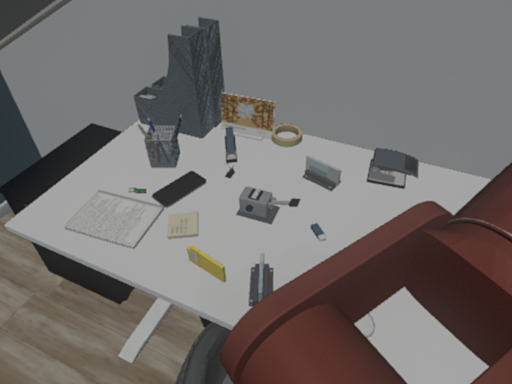

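View pics/d0.png

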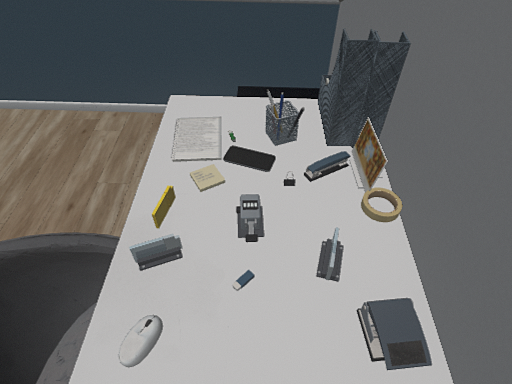

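The scene view shows the counter at (258,203) with its lever pad at (294,202), and stands at (262,283) and (322,173). The side view shows the counter at (250,215) with its pad at (251,238), and stands at (158,250) and (331,258). The yellow decoy is near (206,263) in the scene view.

```bash
python3 - <<'E'
from h import *
a=load('s0');b=load('d0')
for n,p,q in [('pad',(294,202),(251,238)),('st1',(261,290),(159,257)),('st2',(321,181),(330,262)),('eraser',(318,232),(243,280)),('clip',(230,173),(289,182)),('notes',(183,225),(207,178))]:
    print(n,tri([(a,*p),(b,*q)]).round(3),onz(a,*p,.0).round(3),onz(b,*q,0).round(3))
def crop(d,x,y,w,h,W=400,H=300): return cv2.resize(d['img'][y:y+h,x:x+w],(W,H),interpolation=cv2.INTER_CUBIC)
cv2.imwrite('pics/m1.png',np.vstack([np.hstack([crop(a,225,250,80,60),crop(a,290,145,80,60)]),np.hstack([crop(b,120,220,80,60),crop(b,290,225,80,60)])]))
E
```

```text
pad [ 0.502 -0.02   0.067] [ 0.526 -0.087  0.   ] [ 0.549 -0.018 -0.   ]
st1 [ 0.492  0.2   -0.008] [0.489 0.205 0.   ] [0.487 0.198 0.   ]
st2 [ 0.49  -0.208 -0.006] [ 0.488 -0.201  0.   ] [ 0.486 -0.207  0.   ]
eraser [ 0.429 -0.004  0.006] [ 0.431 -0.01   0.   ] [ 0.433 -0.004  0.   ]
clip [ 0.742 -0.118  0.007] [ 0.746 -0.125  0.   ] [ 0.749 -0.119  0.   ]
notes [0.752 0.116 0.005] [0.756 0.112 0.   ] [0.756 0.117 0.   ]
```

View pics/m1.png

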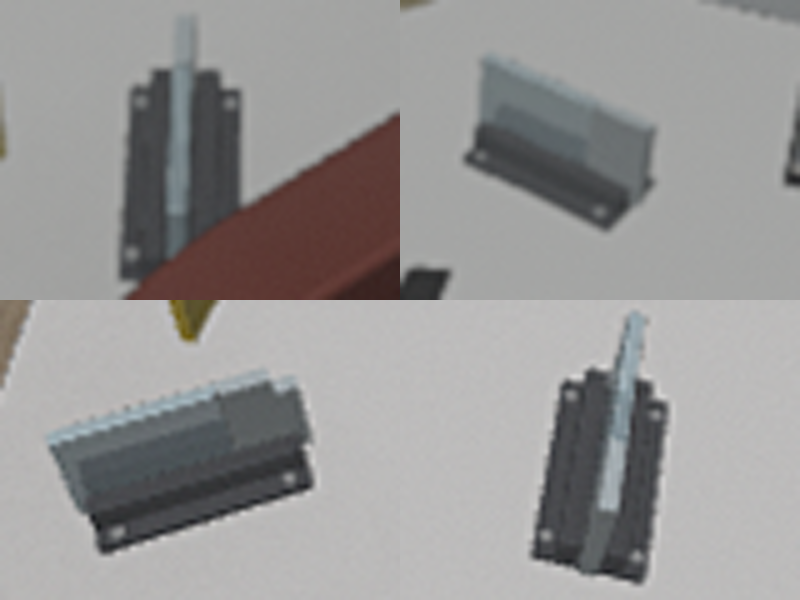

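The plate in the left stand (side view) has its notch at the top right near (175,236) and shows no label on this side. It's therefore the sample, with its label facing away from the robot. The plate in the right stand has square corners, so it's the spare.

```bash
python3 - <<'E'
from h import *
a=load('s0');b=load('d0')
def c(x,y,i,j):return(x+i/5-.4,y+j/5-.4)
B=lambda i,j:c(120,220,i,j-300); A=lambda i,j:c(225,250,i,j)
p=onz(b,*B(100,553),.0);q=onz(b,*B(313,488),.0);print('foot near edge',p.round(4),q.round(4),np.linalg.norm(p-q))
d=(q-p)/np.linalg.norm(q-p);print('x ang',np.degrees(np.arctan2(d[1],d[0])))
n=np.array([-d[1],d[0],0]);print('centre',((p+q)/2+.026*n).round(4))
t=onz(b,*B(50,442),.062);u=onz(b,*B(265,374),.062);print('top',t.round(4),u.round(4),np.linalg.norm(t-u));e=u-t;print(np.degrees(np.arctan2(e[1],e[0])))
w=onz(a,*A(185,15),.062);print('notch end top?',w)
for z in(.069,):print('pad',onz(a,294,202,z),onz(b,251,238,z))
E
```

```text
foot near edge [0.4503 0.2345 0.    ] [0.4882 0.143  0.    ] 0.0990059897606296
x ang -67.51050288948657
centre [0.4932 0.1987 0.    ]
top [0.469  0.2466 0.062 ] [0.5089 0.1593 0.062 ] 0.09592556850367441
-65.44200392526584
notch end top? [0.51025995 0.15474226 0.062     ]
pad [ 0.50236836 -0.01865197  0.069     ] [ 0.49990838 -0.01975135  0.069     ]
```

>>> carry_out(
  rows=[
    [0, 0, 0, 0, 0, 0, 1],
    [0, 0, 0, 0, 0, 0, 1],
  ],
)

```text
t: 0.3
tool_pos: [0.2671, 0.5648, 0.2308]
tool_rot: [-0.688, -3.065, 0.001]
contact_force: [0.4, -0.1, 0.7]
opening: 0.0592
grip_force: 0.0
```

>>> carry_out(
  rows=[
    [0, 0, 0, -0.51, -0.476, 0, 1],
    [0, 0, 0, -0.51, -0.476, 0, 1],
    [0, 0, 0, -0.51, -0.476, 0, 1],
    [0, 0, 0, -0.51, -0.476, 0, 1],
    [0, 0, 0, -0.51, -0.476, 0, 1],
  ],
)

```text
t: 0.8
tool_pos: [0.3457, 0.367, 0.2313]
tool_rot: [0.695, 3.063, -0.001]
contact_force: [0.6, 0.4, 0.8]
opening: -0.0003
grip_force: 0.0
```

>>> carry_out(
  rows=[
    [0, 0, 0, -0.51, -0.476, 0, 1],
    [0, 0, 0, -0.51, -0.476, 0, 1],
    [0, 0, 0, -0.51, -0.476, 0, 1],
    [0, 0, 0, -0.51, -0.476, 0, 1],
    [0, 0, 0, -0.51, -0.476, 0, 1],
  ],
)

```text
t: 1.3
tool_pos: [0.4231, 0.1727, 0.2316]
tool_rot: [0.696, 3.062, -0.001]
contact_force: [-0.0, 0.7, -0.4]
opening: 0.0005
grip_force: 0.0
```

>>> carry_out(
  rows=[
    [0, 0, 0.229, -0.51, -0.476, 0.2, 1],
    [0, 0, 0.229, -0.51, -0.476, 0.2, 1],
    [0, 0, 0.229, -0.51, -0.476, 0.2, 1],
    [0, 0, 0.229, -0.51, -0.476, 0.2, 1],
    [0, 0, 0.229, -0.51, -0.476, 0.2, 1],
  ],
)

```text
t: 1.8
tool_pos: [0.4994, -0.0208, 0.1697]
tool_rot: [-1.733, -2.618, 0.002]
contact_force: [0.3, 0.6, -0.5]
opening: 0.0001
grip_force: 0.0
```

```bash
python3 - <<'E'
from h import *
o=get_obs();print(o['tool_pos'],o['tool_rot'],o['opening'],o['q'],o['t'])
w=grab('wrist','w1');b=grab('side','d1');a=grab('scene','s1')
print(proj(w,(.501,-.019,.069)))
cv2.imwrite('pics/m2.png',np.hstack([cv2.resize(w['img'],(400,300)),cv2.resize(b['img'][150:300,150:350],(400,300))]))
E
```

```text
[ 0.49937364 -0.02082122  0.16973972] [-1.73317311e+00 -2.61835204e+00  1.51374866e-03] 8.454675073498244e-05 [-1.90518963e-01 -2.05784956e-01  1.96142337e+00 -2.86916132e-04
  1.38778643e+00 -5.91826514e-01] 1.8
[257.2927782  191.63849773]
```

View pics/m2.png

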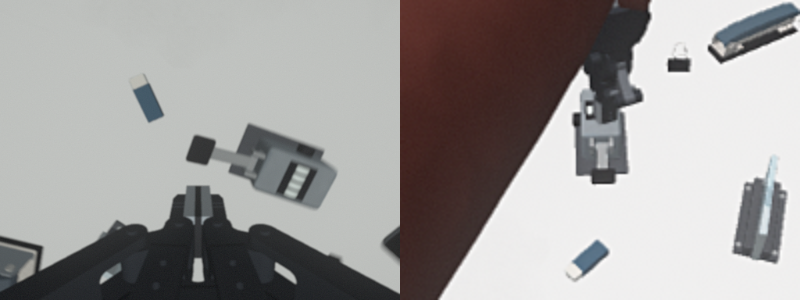

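The wrist view puts the lever pad at (257,192) full-frame, which matches its projected position. I'll press it now.

>>> carry_out(
  rows=[
    [0, 0, 0, 0.004, 0.007, 0.16, 1],
    [0, 0, 0, 0.004, 0.007, 0.31, 1],
    [0, 0, 0, 0.004, 0.007, 0.38, 1],
    [0, 0, 0, 0.004, 0.007, 0.42, 1],
    [0, 0, 0, 0.004, 0.007, 0.44, 1],
  ],
)

```text
t: 2.45
tool_pos: [0.4996, -0.0149, 0.039]
tool_rot: [-1.718, -2.627, 0.0]
contact_force: [-5.0, 2.3, 5.0]
opening: -0.0001
grip_force: 2.6
```

>>> carry_out(
  rows=[
    [0, 0, 0, 0, 0, 0.01, 1],
    [0, 0, 0, 0, 0, 0.02, 1],
    [0, 0, 0, 0, 0, 0.02, 1],
  ],
)

```text
t: 2.75
tool_pos: [0.5012, -0.0157, 0.0356]
tool_rot: [-1.722, -2.627, -0.002]
contact_force: [-7.2, 4.0, 8.4]
opening: -0.0
grip_force: 5.2
```

```bash
python3 - <<'E'
from h import *
o=get_obs();print(o['tool_pos'],o['contact_force'],o['t'])
w=grab('wrist','w2');b=grab('side','d2')
cv2.imwrite('pics/m3.png',np.hstack([cv2.resize(w['img'],(400,300)),cv2.resize(b['img'][180:255,200:300],(400,300))]))
E
```

```text
[ 0.50116284 -0.01572     0.03556269] [-7.24058401  4.03530167  8.42928808] 2.75
```

View pics/m3.png

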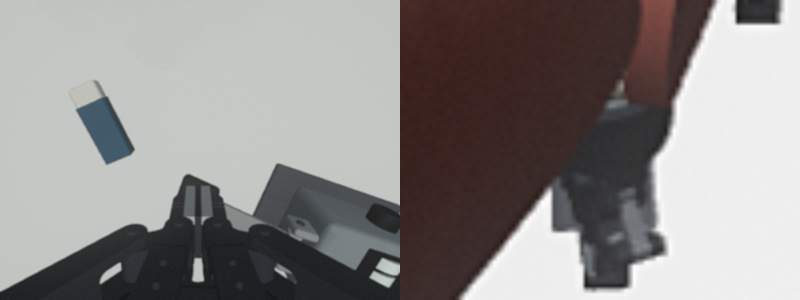

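>>> carry_out(
  rows=[
    [0, 0, 0, 0, 0, 0.012, 1],
    [0, 0, 0, 0, 0, 0.02, 1],
    [0, 0, 0, 0, 0, 0.02, 1],
  ],
)

```text
t: 3.15
tool_pos: [0.5019, -0.0156, 0.0338]
tool_rot: [-1.721, -2.626, -0.001]
contact_force: [-22.1, 6.7, 36.0]
opening: -0.0
grip_force: 20.4
```

The force jumped from 8 N to 36 N over the last 2 mm, so the lever is on its stop. Now I'll release it.

>>> carry_out(
  rows=[
    [0, 0, 0, 0, 0, -0.1, 1],
    [0, 0, 0, 0, 0, -0.25, 1],
    [0, 0, 0, 0, 0, -0.4, 1],
    [0, 0, 0, 0, 0, -0.55, 1],
    [0, 0, 0, 0, 0, -0.65, 1],
  ],
)

```text
t: 3.65
tool_pos: [0.5029, -0.0168, 0.2286]
tool_rot: [1.717, 2.619, 0.006]
contact_force: [1.0, 0.8, 0.6]
opening: 0.0002
grip_force: 0.0
```

>>> carry_out(
  rows=[
    [0, 0, 0, 0, 0, 0, -1],
    [0, 0, 0, 0, 0, 0, -1],
  ],
)

```text
t: 3.85
tool_pos: [0.5018, -0.0167, 0.2246]
tool_rot: [1.72, 2.623, 0.003]
contact_force: [0.3, 0.5, -0.4]
opening: 0.0283
grip_force: 0.0
```

```bash
python3 - <<'E'
from h import *
o=get_obs();print(o['tool_pos'],o['contact_force'],o['t'])
a=load('s1');a2=grab('scene','s2');b0=load('d0');b=grab('side','d2b')
def dark(i,x0,x1,y0,y1):
    g=i[y0:y1,x0:x1].max(2)<45; ys,xs=np.nonzero(g);return len(xs),xs.mean()+x0,ys.mean()+y0
for d in(load('s0'),a,a2):print(dark(d['img'],286,302,194,210))
y=np.radians(23.5);X=np.array([np.cos(y-np.pi/2),np.sin(y-np.pi/2),0])
g=np.array([.4932,.1987,0])-.025*X;print('grip',g)
go([g[0],g[1],.16])
E
```

```text
[ 0.50176255 -0.01671308  0.22461922] [ 0.32095766  0.46752067 -0.42289683] 3.85
(0, np.float64(nan), np.float64(nan))
(9, np.float64(295.1111111111111), np.float64(201.22222222222223))
(18, np.float64(294.1111111111111), np.float64(201.77777777777777))
grip [0.48323127 0.2216265  0.        ]
turn [0. 0. 0.] shift [0.7503 0.2647 0.2049]<stdin>:5: RuntimeWarning: Mean of empty slice.
  ret = ret.dtype.type(ret / rcount)
```

>>> carry_out(
  rows=[
    [0, 0, 0, 0.75, 0.265, 0.2, 0],
    [0, 0, 0, 0.75, 0.265, 0.2, 0],
    [0, 0, 0, 0.75, 0.265, 0.2, 0],
    [0, 0, 0, 0.75, 0.265, 0.2, 0],
    [0, 0, 0, 0.75, 0.265, 0.2, 0],
  ],
)

```text
t: 4.45
tool_pos: [0.4822, 0.2232, 0.1597]
tool_rot: [-1.722, -2.626, 0.003]
contact_force: [0.3, 0.8, 0.1]
opening: 0.0427
grip_force: 0.0
```

>>> carry_out(
  rows=[
    [0, 0, 0, 0, 0, 0, 0],
    [0, 0, 0, 0, 0, 0, 0],
  ],
)

```text
t: 4.65
tool_pos: [0.4824, 0.2218, 0.1601]
tool_rot: [-1.719, -2.627, 0.005]
contact_force: [0.4, 1.0, -0.7]
opening: 0.0425
grip_force: 0.0
```

```bash
python3 - <<'E'
from h import *
o=get_obs();print(o['tool_pos'],o['tool_rot'],o['opening'],o['q'])
w=grab('wrist','w3');g=np.array([.4832,.2216,0]);X=np.array([.3987,-.9171,0])
for s in(-30,0,25,80):print(s,proj(w,g+X*s/1000+[0,0,.062]).round(1))
cv2.imwrite('pics/m4.png',cv2.resize(w['img'],(800,600)))
E
```

```text
[0.48242496 0.22184472 0.1600921 ] [-1.71908429 -2.62717991  0.00504047] 0.04245483999988797 [ 2.91126383e-01 -1.15745928e-01  1.89865836e+00 -5.90053552e-04
  1.36239271e+00 -1.20698309e-01]
-30 [255.6 154.5]
0 [255.4 194.6]
25 [255.3 226. ]
80 [255.  289.4]
```

View pics/m4.png

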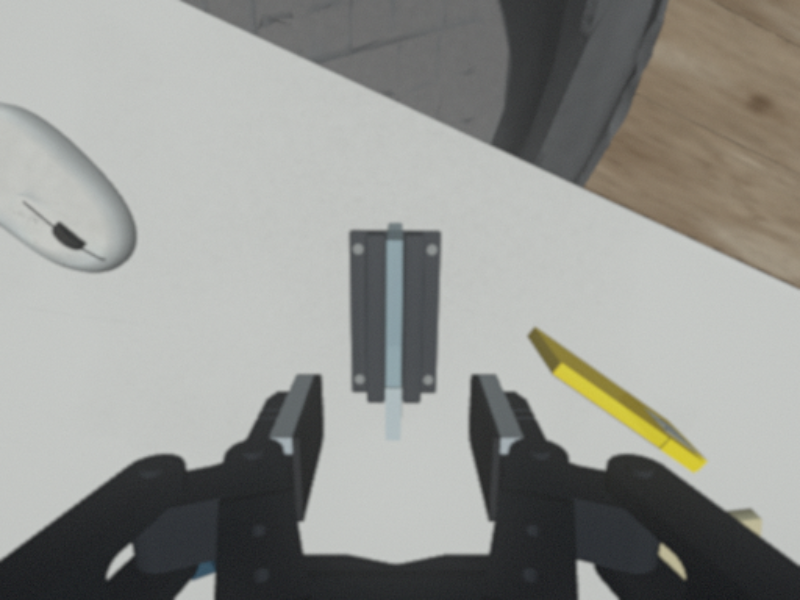

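The wrist view shows the plate's top edge at columns ~386–402 of the 800-wide image. It runs from row 237 (clear end) to 440, with the frosted part starting at row 388. This matches the prediction to within 2 mm and the heading is aligned, so I'll descend with a −1.4 mm y correction.

>>> carry_out(
  rows=[
    [0, 0, 0, 0, -0.004, 0.12, 0],
    [0, 0, 0, 0, -0.004, 0.24, 0],
    [0, 0, 0, 0, -0.004, 0.35, 0],
    [0, 0, 0, 0, -0.004, 0.43, 0],
    [0, 0, 0, 0, -0.004, 0.44, 0],
  ],
)

```text
t: 5.2
tool_pos: [0.4802, 0.2185, 0.0267]
tool_rot: [-1.724, -2.621, 0.009]
contact_force: [-0.7, -0.4, -0.5]
opening: 0.0427
grip_force: 0.0
```

>>> carry_out(
  rows=[
    [0, 0, 0, 0, 0, 0, 1],
    [0, 0, 0, 0, 0, 0, 1],
    [0, 0, 0, 0, 0, 0, 1],
    [0, 0, 0, 0, 0, 0, 1],
    [0, 0, 0, 0, 0, 0, 1],
  ],
  force=50,
)

```text
t: 5.7
tool_pos: [0.483, 0.2203, 0.0322]
tool_rot: [1.723, 2.626, -0.002]
contact_force: [-3.0, -5.5, 4.0]
opening: 0.007
grip_force: 49.3
```

>>> carry_out(
  rows=[
    [0, 0, 0, 0, 0, -0.04, 1],
    [0, 0, 0, 0, 0, -0.08, 1],
    [0, 0, 0, 0, 0, -0.13, 1],
    [0, 0, 0, 0, 0, -0.2, 1],
    [0, 0, 0, 0, 0, -0.28, 1],
  ],
)

```text
t: 6.2
tool_pos: [0.4828, 0.2211, 0.1163]
tool_rot: [1.723, 2.626, 0.001]
contact_force: [0.2, 0.1, -0.8]
opening: 0.0077
grip_force: 48.7
```

>>> carry_out(
  rows=[
    [0, 0, 0, 0, 0, -0.1, 1],
    [0, 0, 0, 0, 0, -0.2, 1],
    [0, 0, 0, 0, 0, -0.3, 1],
    [0, 0, 0, 0, 0, -0.4, 1],
    [0, 0, 0, 0, 0, -0.5, 1],
  ],
)

```text
t: 6.7
tool_pos: [0.4827, 0.2211, 0.2676]
tool_rot: [1.722, 2.626, 0.004]
contact_force: [0.6, -0.2, 0.1]
opening: 0.0072
grip_force: 48.7
```

```bash
python3 - <<'E'
from h import *
o=get_obs();print(o['tool_pos'],o['tool_rot'],o['opening'],o['grip_force'],o['q'])
w=grab('wrist','w4');b=grab('side','d4')
cv2.imwrite('pics/m5.png',np.hstack([cv2.resize(w['img'],(400,300)),cv2.resize(b['img'][110:290,80:320],(400,300))]))
E
```

```text
[0.48266651 0.2211261  0.26762053] [1.72197    2.62557318 0.00351031] 0.007199024855176851 48.67823660373688 [ 2.89308624e-01 -1.95249035e-01  1.78818552e+00  1.31130167e-04
  1.54584089e+00 -1.20543849e-01]
```

View pics/m5.png

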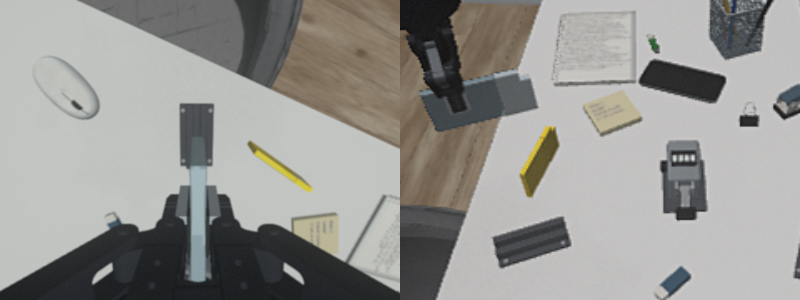

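The plate is held by its clear end and the stand is empty. Tipping it away from the robot turns the label face (far side) up.

>>> carry_out(
  rows=[
    [-0.03, 0, 0, 0, 0.05, 0, 1],
    [-0.06, 0, 0, 0, 0.1, 0, 1],
    [-0.09, 0, 0, 0, 0.15, 0, 1],
    [-0.115, 0, 0, 0, 0.2, 0, 1],
    [-0.115, 0, 0, 0, 0.2, 0, 1],
  ],
)

```text
t: 7.3
tool_pos: [0.5366, 0.2446, 0.2633]
tool_rot: [1.597, 2.434, 0.443]
contact_force: [-0.2, 0.5, -1.3]
opening: 0.007
grip_force: 48.7
```

>>> carry_out(
  rows=[
    [-0.03, 0, 0, 0, 0.05, 0.02, 1],
    [-0.06, 0, 0, 0, 0.1, 0.035, 1],
    [-0.09, 0, 0, 0, 0.15, 0.055, 1],
    [-0.115, 0, 0, 0, 0.19, 0.07, 1],
    [-0.115, 0, 0, 0, 0.19, 0.07, 1],
  ],
)

```text
t: 7.8
tool_pos: [0.592, 0.2687, 0.262]
tool_rot: [1.442, 2.198, 0.824]
contact_force: [-0.5, 0.5, -1.2]
opening: 0.0072
grip_force: 48.9
```

>>> carry_out(
  rows=[
    [-0.03, 0, 0, 0, 0, 0, 1],
    [-0.06, 0, 0, 0, 0, 0, 1],
    [-0.09, 0, 0, 0, 0, 0, 1],
    [-0.13, 0, 0, 0, 0, 0, 1],
    [-0.13, 0, 0, 0, 0, 0, 1],
  ],
)

```text
t: 8.3
tool_pos: [0.592, 0.2693, 0.2625]
tool_rot: [1.234, 1.884, 1.192]
contact_force: [-0.1, 1.1, -1.0]
opening: 0.0068
grip_force: 49.0
```

```bash
python3 - <<'E'
from h import *
o=get_obs();M=Ro.from_rotvec(o['tool_rot']).as_matrix();print(o['t'],o['tool_pos'],M[:,1],o['opening'],o['grip_force'],o['q'],abs(o['dq']).max())
a=grab('scene','s5');b=grab('side','d5')
p=proj(a,o['tool_pos']);print(p);x,y=np.clip(p.astype(int)-[60,45],0,[392,294])
cv2.imwrite('pics/m6.png',np.hstack([cv2.resize(a['img'][y:y+90,x:x+120],(400,300)),cv2.resize(b['img'][0:300,0:400],(400,300))]))
E
```

```text
8.3 [0.59199252 0.269259   0.26245946] [0.39338994 0.1703667  0.9034487 ] 0.006826521378747724 49.02474224567413 [ 0.2486408  -0.42596906  2.24747114  0.6481945   0.24601632 -0.70266841] 0.6987479028385325
[190.37930839 210.87764836]
```

View pics/m6.png

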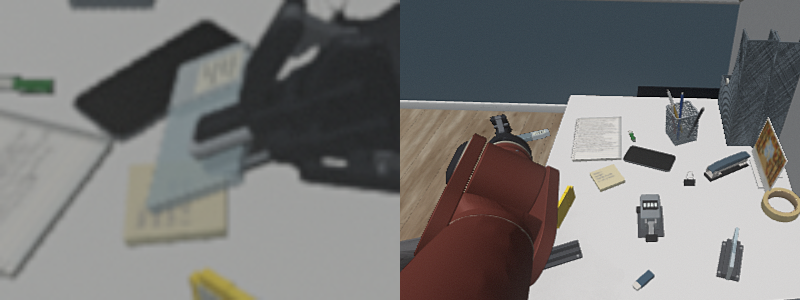

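The label faces up at (215,72) in the crop. The tilt leaves its face 25° from vertical and the height is about 26 cm. I'll let it settle, then hand in.

>>> carry_out(
  rows=[
    [0, 0, 0, 0, 0, 0, 1],
    [0, 0, 0, 0, 0, 0, 1],
    [0, 0, 0, 0, 0, 0, 1],
    [0, 0, 0, 0, 0, 0, 1],
    [0, 0, 0, 0, 0, 0, 1],
  ],
)

```text
t: 8.9
tool_pos: [0.5935, 0.2692, 0.2651]
tool_rot: [1.233, 1.88, 1.193]
contact_force: [-0.8, -0.2, 0.1]
opening: 0.0072
grip_force: 49.0
```

```bash
python3 -c "
from station import *
o=get_obs();print(abs(o['dq']).max(),o['grip_force'],o['tool_pos']);print(finish_job())"
```

```text
0.005534535623681749 49.02216017246246 [0.59353602 0.26916081 0.26512607]
the job is handed in; nothing more can be done
None
```

I pressed the lever to its stop and it sprang back. The notched plate was handed in held by its clear end, about 26 cm above the desk with its label face about 25° from straight up; the hand-in gave no verdict.

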